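# Start the barrel tumbler

### The arm

A 6-joint arm with a two-finger parallel gripper is mounted at the origin on the work surface. World frame = base frame: x ahead of the robot, y to its left, z up, the work surface at z = 0. Lengths are in mm, angles in rad, forces in N, time in s.
With the tool pointing down it reaches from about 400 to 925 mm from the base axis. Payload 12.5 kg.
Tool frame: the origin (TCP) lies at the very end of the fingers, on their centre line; the grasp point (between the pads) lies env.grip_point_offset behind it (env.grip_point_offset is the distance from the TCP to the grasp point, in mm); y points along the fingers, z is the direction in which the jaws open and shut, and the axes are right-handed (so a half turn about y gives the same grasp; the last joint's range is limited). The gripper opens to 95 mm and grips with 3 to 60 N. Pads are 20 mm wide; open, the fingers measure 119 mm over their backs; the gripper's body (75 mm by 180 mm) begins 59 mm behind the grasp point.
Start: joints at [-1.233, 0.491, 1.559, -0, 1.092, -0.106], TCP at [268.383, -564.462, 214.661] pointing down, gripper open.
Joint ranges: [-3.1, 3.1], [-0.84, 2.19], [0.05, 2.79], [-1.13, 4.28], [0.06, 2.93], [-2.69, 2.69]. Speed limits (rad/s): [2.22, 2.22, 2.79, 3.14, 3.14, 3.14].

### API

Orientations are given as [roll, pitch, yaw] about the fixed x, y, z axes, in that order (R = Rz(yaw) Ry(pitch) Rx(roll)).
In Python, from cell import readout, read_camera, env, nets gives the robot as it stands.
- The arm moves only by the tool apply_moves, never from a script. Its argument "increments" is a list of rows, each a list of 3 entries, a list of its own where there are three numbers: the shift along the tool's x, y, z in cm, then the turn, a rotation vector about the tool's x, y, z in degrees, then the finger opening in cm, from 0 to 9.51. A call has exactly 5 rows; each row shifts and turns the pose as measured when the row begins, along the tool's axes as they then stand; what a row does not reach is not made up. A row lasts 1/8 s, in which the tool goes at most 62.5 mm and 10.7 degrees, less where a joint would pass 70% of its speed; a pose out of reach is approached as far as the arm can. A call with a gripper value outside its range is refused whole. The fingers move at their own pace and stop on an object; the grip force is fixed at half the most. Time passes only in rows, so rows that do not move let the fingers close, or fill a call up. It gives the time, the measured TCP pose, the force and the opening at its end, in the units of the state.
- readout.state(): the state, without advancing time (a new reading comes with each control period).
- read_camera(name): name is "scene" or "top" or "wrist"; returns a dict with "img" (384x512x3 uint8, red, green, blue), "vfov" (degrees; the focal length in pixels is half the picture's height over the tangent of half this angle, whatever the lens; pixels are square), "cx", "cy" (the principal point, pixels), "rvec" (rotation vector, rad) and "tvec" (3), from world to camera coordinates, as OpenCV has them; the wrist camera has in their place "mount" (4x4, takes a point from camera to tool coordinates, whose origin is the TCP and whose axes are the tool frame's). Camera axes: x right, y down, z forward; pixel columns grow to the right and rows downward; lengths in mm; the calibration is good to about 2 mm. A picture is of the moment at which its call begins: read the wrist's pose just before it. There is no depth.
- env.job_done(): hands the job in, once; it reports no verdict.
Trained networks look in a picture, given as the dict that the camera call returned (one of the last four; its "shot" number tells which), for a name from the list of things; names that differ only in an ending like _2 or _b are one class to them, and where a whole thing is asked for, a point or a joint stands for the part that bears it (a point fixed in the world has none). Each returns a list of dicts, best first, with "confidence" (0 to 1); they miss things now and then, are a little off and sometimes report something else, mostly with a low value. They report only what shows in the picture. A call takes as long as a camera call. They do not tell look-alikes from the thing itself.
- nets.look_for(picture, thing): "point" ([x, y, z] in mm, in the coordinates of the camera as it stood for that picture, good to about 4 mm: the middle of the surface that is visible of it).
- nets.mark_of(picture, thing): "point" ([x, y, z] in mm, in the coordinates of the camera as it stood for that picture, good to about 4 mm: a listed point, or the origin of a listed thing).
The state is a dict: "t": time; "joints": joint angles; "qvel": joint speeds; "tau": joint torques, N m; "eef_pos": TCP position; "tcp_rot": TCP orientation; "ft_force": force on the tool from outside, world axes, zero at the start; "moment": the same for the moment, N m; "opening": opening from 0.0 (shut) to 1.0 (fully open).
Only numpy, scipy, OpenCV 4.12 (cv2) and the standard library are available. Lean on these libraries where they do the work, as an engineer would, in place of code of your own. Each camera call takes 0.05 s, during which the arm holds its last target. There are 200 camera calls.

### The job

Lay the grey polishing barrel from its wooden rest across the rollers of the blue tumbler, let go of it, and then swing the red wire guard over it, all the way down to the front. Only then turn the red key clockwise from off through run all the way to start, hold it there for half a second and let go so that it springs back and stays at run. Leave the bur block and the jar where they are.

Things in the scene. Friction and masses are not known exactly. Their poses are not given: they have to be found in the camera images.
- barrel_mid (a point): Centre of the closed grey polishing barrel with black end bands: a cylinder 56 mm in diameter, 120 mm long (point y = long axis, ends alike), 0.3 to 0.5 kg. It lies level and loose in two wooden V supports (16 mm wide, 45 mm either side of its middle), centre 50 mm above the table; under its middle it is free down to 12 mm above the table.
- bed (a point): Where the barrel's centre belongs on the tumbler's rollers, 114 mm above the table. y: along the rollers (the barrel's long axis lies along y); z up; x across. Two rollers with rubber tyres 18 mm thick (axes 18 mm either side in x, 32 mm below this point); end cheeks, 8 mm higher than this point, 77 mm either side in y. Otherwise free for 90 mm either side in x.
- bail_hinge (a point): Middle of the hinge line of the red wire guard, 35 mm in +x of point bed, at its height; axes as point bed, y is the hinge line.
- bail_bar (a point): Middle of the free cross bar of the red U-shaped wire guard: a round bar 10 mm thick, 184 mm long, 110 mm from the hinge line and parallel to it; the side arms run 92 mm either side of this point.
- bail (a joint): Angle of the wire guard about its hinge: 0 = all the way down, level, its cross bar 110 mm in -x of the hinge; it grows as the bar swings up and over towards +x (1.57 straight up; it starts laid back at 2.4 to 2.65). Stiff hinge: it stays where left, about 2 to 3 N at the bar moves it.
- key_bow (a point): Centre of the red plastic bow of the key on the sloped panel: a plate 46 mm wide (point x), 12 mm thick (point y), 40 mm high (point z). z points out of the panel along the turning axis, which passes through this point and stands 35 degrees from vertical, leaning to -x of point bed. The panel is 40 mm behind. Clockwise: as seen looking at the panel, against z.
- key_run (a joint): Turn of the key from off (0; it starts at 0 to 0.1) to run (0.6, a stop), clockwise; it stays where it is left (0.06 N m). Marks on the panel in line with the upper edge of the bow: white = off, green = run, orange = start.
- key_start (a joint): Further clockwise turn of the key beyond run, against a return spring: 0 = run, 0.6 = start (a stop); 0.1 N m to begin, 0.19 N m at start. The key's whole turn is key_run + key_start, 1.2 rad from off to start: key_run goes first. Let go, key_start springs back to 0 and key_run stays at 0.6.
- bur_block: Bystander: round blue plastic block with steel burs, 80 mm across, 75 mm high with the burs; origin under its middle. Stands near the work.
- jar: Bystander: closed jar with a black cap, 70 mm across, 75 mm high; origin under its middle.
- lamp (a point): Middle of the round white work light over the key: 18 mm thick, 140 mm long along y of point bed, 130 mm above the key's bow and 30 mm further in +x of point bed, so the key is reached along its own slanting axis, not from straight above. Its post rises at the back of the console.
There are look-alikes about, which are no part of the job. Of the things like the part that bears barrel_mid, leave any that is purple; of the rest the smaller one is meant.

How it is judged:
By the outcome, as a careful person would: the job done as asked, in the order asked, and still so for the second after the job is handed in, with the robot touching nothing.
It also fails if it takes over 72 s, if anything falls off the work surface, if the arm or the gripper's body presses on something with over 40 N, if the wrist force passes 120 N, or if a joint passes its speed limit or range.

## Working session

There is one attempt and no reset: what is moved stays moved. The work goes in short steps, Python scripts to look and compute and a tool call to move; the robot and the scene stay as the last step left them, time stands still between calls to the robot, and variables do not carry over. Pictures are saved under pics/ and viewed, about 8 in all and at most 12, crops included, and the job is handed in when it is done.

Besides the shell and the picture viewer there is one more tool, called after "Request:" in YAML: its name, and indented under it one key for each argument. apply_moves: Moves the arm, as the interface text tells. Its arguments: {"type":"object","properties":{"increments":{"type":"array"}},"required":["increments"]}

```bash
ls; mkdir -p pics
cat > h.py <<'E'
import numpy as np, cv2
from scipy.spatial.transform import Rotation as Rn
from cell import readout, read_camera, env, nets
def cam2w(p,pic,st):
    p=np.array(p,float)
    if 'mount' in pic:
        q=np.array(pic['mount'])@np.append(p,1)
        return tool(st).apply(q[:3])+st['eef_pos']
    R=cv2.Rodrigues(np.array(pic['rvec'],float))[0]
    return R.T@(p-np.array(pic['tvec'],float).ravel())
def tool(st): return Rn.from_euler('xyz',st['tcp_rot'])
def save(pic,n,crop=None,s=1):
    im=pic['img'][:,:,::-1]
    if crop: a,b,c,d=crop; im=im[b:d,a:c]
    cv2.imwrite('pics/'+n,cv2.resize(im,None,fx=s,fy=s))
def find(name,things,conf=.2):
    st=readout.state(); pic=read_camera(name)
    for t in things:
        for f in ('mark_of','look_for'):
            try:
                for r in getattr(nets,f)(pic,t):
                    if r['confidence']>conf: print(name,t,f,round(r['confidence'],2),cam2w(r['point'],pic,st).round(0))
            except Exception as e: print(t,f,e)
    return pic
def delta(pos,Rt=None):
    st=readout.state(); T=tool(st)
    d=T.inv().apply(np.array(pos)-st['eef_pos'])/10
    r=(T.inv()*Rt).as_rotvec(degrees=True) if Rt is not None else None
    return d.round(2),None if r is None else r.round(1)
E
python3 - <<'E'
from h import *
print(readout.state(),env.grip_point_offset)
T=['barrel_mid','bed','bail_hinge','bail_bar','key_bow','bur_block','jar','lamp']
for n in('scene','top'):
    save(find(n,T),n+'1.png',s=1.5)
print(tool(readout.state()).as_matrix().round(2))
E
```

```text
pics
{'t': 0.0, 'joints': array([-1.23258633e+00,  4.91581158e-01,  1.55942920e+00, -4.69624273e-06,
        1.09167997e+00, -1.05566887e-01]), 'qvel': array([-0.00189311, -0.00046619,  0.00059127,  0.00130413,  0.00253864,
       -0.00106468]), 'tau': array([ 2.49144083e-03, -6.12643290e+01, -2.58182037e+01,  6.93109981e-02,
        4.81639069e-02, -1.14990735e-04]), 'eef_pos': array([ 268.30798445, -564.2255723 ,  214.05529866]), 'tcp_rot': array([-1.57188832e+00,  1.11520363e-04, -2.69781366e+00]), 'ft_force': array([-0.67091025,  0.67081278,  0.61994786]), 'moment': array([ 0.00527113, -0.02523337, -0.00951756]), 'opening': 1.0000491617868357} 18.8
scene barrel_mid mark_of 0.82 [501. 444.  27.]
scene barrel_mid mark_of 0.76 [272. 258.  38.]
scene barrel_mid mark_of 0.6 [466. 263.  51.]
scene barrel_mid look_for 0.59 [291. 253.  66.]
scene barrel_mid look_for 0.58 [515. 434.  48.]
scene barrel_mid look_for 0.56 [478. 256.  74.]
scene barrel_mid look_for 0.44 [665.  32. 164.]
scene bed mark_of 0.88 [548.  20. 115.]
scene bed look_for 0.76 [599. -73.  86.]
scene bail_hinge mark_of 0
[... 936 characters left out ...]
r 0.57 [553. -65.  81.]
top bail_hinge mark_of 0.77 [587.  20. 114.]
top bail_hinge look_for 0.74 [557. -69.  86.]
top bail_hinge look_for 0.55 [458. 261.  72.]
top bail_bar mark_of 0.87 [675.  37. 169.]
top bail_bar look_for 0.94 [655.  38. 158.]
top key_bow mark_of 0.48 [ 511. -172.  155.]
top key_bow look_for 0.43 [557. -70.  83.]
top bur_block mark_of 0.75 [ 409. -378.    4.]
top bur_block mark_of 0.34 [ 511. -171.  154.]
top bur_block look_for 0.61 [ 423. -372.   33.]
top jar mark_of 0.73 [666. 381.   2.]
top jar look_for 0.66 [658. 376.  75.]
top lamp mark_of 0.94 [ 544. -167.  287.]
top lamp look_for 0.89 [556. -67.  84.]
[[-0.9   0.    0.43]
 [-0.43 -0.   -0.9 ]
 [-0.   -1.    0.  ]]
```

View pics/scene1.png

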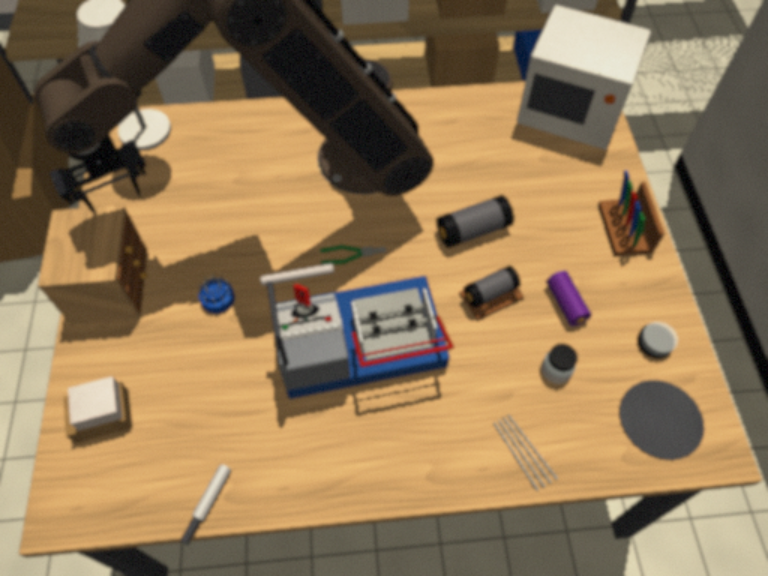

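View pics/top1.png

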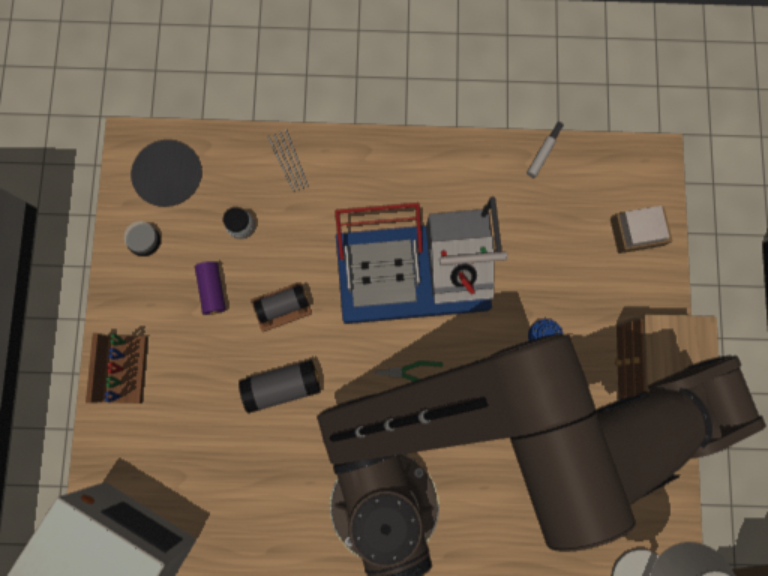

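The first two views show the target barrel, the smaller grey one on a wooden V rest, at top px ~(283,302) → about (465,265,51). The larger grey and purple barrels are decoys. The tumbler bed is at about (546,20,114) with yaw of about 5°. The guard is laid back towards +x, and the key is at about (511,-168,155) under the lamp.

```bash
cat >> h.py <<'E'
def down(a):
    a=np.radians(a); c,s=np.cos(a),np.sin(a)
    return Rn.from_matrix(np.array([[s,-c,0],[0,0,-1],[c,s,0]]).T)
def plan(wps,g):
    """wps: (pos, Rot, nrows)"""
    st=readout.state(); p=np.array(st['eef_pos']); R=tool(st)
    for q,Rt,n in wps:
        q=np.array(q,float); rv=(R.inv()*Rt).as_rotvec(); d=(q-p)/n
        for i in range(n):
            sh=R.inv().apply(d)/10
            print([[float(x) for x in sh.round(1)],[float(x) for x in np.degrees(rv/n).round(1)],g],round(float(np.linalg.norm(d)),0))
            R=R*Rn.from_rotvec(rv/n); p=p+d
        print('--')
E
python3 - <<'E'
from h import *
plan([((470,-250,400),down(-20),10),((490,0,400),down(0),5),((465,262,240),down(18),7)],9.5)
E
```

```text
[[-3.2, -1.9, -2.0], [-0.0, -4.5, 0.0], 9.5] 42.0
[[-3.3, -1.9, -1.7], [-0.0, -4.5, 0.0], 9.5] 42.0
[[-3.4, -1.9, -1.5], [-0.0, -4.5, 0.0], 9.5] 42.0
[[-3.5, -1.9, -1.2], [-0.0, -4.5, 0.0], 9.5] 42.0
[[-3.6, -1.9, -0.9], [-0.0, -4.5, 0.0], 9.5] 42.0
[[-3.7, -1.9, -0.6], [-0.0, -4.5, 0.0], 9.5] 42.0
[[-3.7, -1.9, -0.3], [-0.0, -4.5, 0.0], 9.5] 42.0
[[-3.7, -1.9, -0.0], [-0.0, -4.5, 0.0], 9.5] 42.0
[[-3.7, -1.9, 0.2], [-0.0, -4.5, 0.0], 9.5] 42.0
[[-3.7, -1.9, 0.5], [-0.0, -4.5, 0.0], 9.5] 42.0
--
[[-4.8, 0.0, -1.3], [0.0, -4.0, -0.0], 9.5] 50.0
[[-4.9, 0.0, -1.0], [0.0, -4.0, -0.0], 9.5] 50.0
[[-5.0, 0.0, -0.6], [0.0, -4.0, -0.0], 9.5] 50.0
[[-5.0, 0.0, -0.3], [0.0, -4.0, -0.0], 9.5] 50.0
[[-5.0, 0.0, 0.1], [0.0, -4.0, -0.0], 9.5] 50.0
--
[[-3.7, 2.3, -0.4], [-0.0, -2.6, -0.0], 9.5] 44.0
[[-3.8, 2.3, -0.2], [-0.0, -2.6, -0.0], 9.5] 44.0
[[-3.8, 2.3, -0.0], [-0.0, -2.6, -0.0], 9.5] 44.0
[[-3.8, 2.3, 0.1], [-0.0, -2.6, -0.0], 9.5] 44.0
[[-3.7, 2.3, 0.3], [-0.0, -2.6, -0.0], 9.5] 44.0
[[-3.7, 2.3, 0.5], [-0.0, -2.6, -0.0], 9.5] 44.0
[[-3.7, 2.3, 0.7], [-0.0, -2.6, -0.0], 9.5] 44.0
--
```

Request:
apply_moves:
  increments:
    - [[-3.2,-3.0,-2.0],[0,-4.5,0],9.5]
    - [[-3.3,-3.0,-1.7],[0,-4.5,0],9.5]
    - [[-3.4,-3.0,-1.5],[0,-4.5,0],9.5]
    - [[-3.5,-3.0,-1.2],[0,-4.5,0],9.5]
    - [[-3.6,-2.0,-0.9],[0,-4.5,0],9.5]

```text
t: 2.33
eef_pos: [368.6, -403.8, 357.0]
tcp_rot: [-1.574, 0.002, -2.297]
ft_force: [-0.3, 0.1, 0.6]
opening: 0.999
```

Request:
apply_moves:
  increments:
    - [[-3.7,-2.0,-0.6],[0,-4.5,0],9.5]
    - [[-3.7,-2.0,-0.3],[0,-4.5,0],9.5]
    - [[-3.7,-1.9,0],[0,-4.5,0],9.5]
    - [[-3.7,-1.9,0.2],[0,-4.5,0],9.5]
    - [[-3.7,-1.9,0.5],[0,-4.5,0],9.5]

```text
t: 2.95
eef_pos: [468.7, -239.9, 458.6]
tcp_rot: [-1.571, 0.002, -1.891]
ft_force: [0.0, -0.6, -0.0]
opening: 1.0
```

Request:
apply_moves:
  increments:
    - [[-4.8,0,-1.3],[0,-4,0],9.5]
    - [[-4.9,0,-1.0],[0,-4,0],9.5]
    - [[-5.0,0,-0.6],[0,-4,0],9.5]
    - [[-5.0,0,-0.3],[0,-4,0],9.5]
    - [[-5.0,0,0.1],[0,-4,0],9.5]

```text
t: 3.58
eef_pos: [481.9, 17.0, 460.2]
tcp_rot: [-1.568, 0.001, -1.531]
ft_force: [0.0, -0.2, -0.0]
opening: 1.0
```

Run:
```python
from h import *
print(readout.state())
plan([((465,262,240),down(18),10)],9.5)
```

```text
{'t': 3.575, 'joints': array([-1.02575707e-01,  1.13143091e-01,  1.46875497e+00,  1.34132399e-03,
        1.55664569e+00, -1.41888592e-01]), 'qvel': array([ 8.60480980e-01,  2.36398953e-02, -2.96120125e-02, -1.19895776e-03,
       -3.00616643e-04,  2.85553868e-01]), 'tau': array([ -6.89521596, -41.50168419, -30.20426989,   0.07195895,
         0.17310636,  -0.49204649]), 'eef_pos': array([481.8508517 ,  17.01449428, 460.22352948]), 'tcp_rot': array([-1.56758841e+00,  8.96611055e-04, -1.53149894e+00]), 'ft_force': array([ 0.02942693, -0.21034086, -0.03134755]), 'moment': array([-0.07404474, -0.12336707,  0.04969538]), 'opening': 0.999630247777188}
[[-2.5, 2.2, -0.1], [-0.0, -1.6, -0.0], 9.5] 33.0
[[-2.5, 2.2, -0.0], [-0.0, -1.6, -0.0], 9.5] 33.0
[[-2.5, 2.2, 0.1], [-0.0, -1.6, -0.0], 9.5] 33.0
[[-2.5, 2.2, 0.1], [-0.0, -1.6, -0.0], 9.5] 33.0
[[-2.4, 2.2, 0.2], [-0.0, -1.6, -0.0], 9.5] 33.0
[[-2.4, 2.2, 0.3], [-0.0, -1.6, -0.0], 9.5] 33.0
[[-2.4, 2.2, 0.3], [-0.0, -1.6, -0.0], 9.5] 33.0
[[-2.4, 2.2, 0.4], [-0.0, -1.6, -0.0], 9.5] 33.0
[[-2.4, 2.2, 0.5], [-0.0, -1.6, -0.0], 9.5] 33.0
[[-2.4, 2.2, 0.5], [-0.0, -1.6, -0.0], 9.5] 33.0
--
```

Run:
```python
from h import *
p=find('wrist',['bed','bail_hinge','bail_bar','barrel_mid','key_bow'],.4)
save(p,'w1.png'); print(np.array(p['mount']).round(2),p['vfov'])
```

```text
wrist bed mark_of 0.82 [544.  24. 113.]
wrist bed look_for 0.81 [552. -29.  63.]
wrist bail_hinge mark_of 0.94 [584.  21. 113.]
wrist bail_hinge look_for 0.87 [555. -37.  63.]
wrist bail_bar mark_of 0.92 [677.  39. 165.]
wrist bail_bar look_for 0.52 [478. 232.  71.]
wrist barrel_mid look_for 0.83 [290. 204.  73.]
wrist barrel_mid look_for 0.66 [476. 226.  72.]
wrist key_bow mark_of 0.58 [ 511. -169.  159.]
wrist key_bow look_for 0.73 [ 510. -160.  172.]
[[  -0.      0.96    0.28  -79.74]
 [  -0.     -0.28    0.96 -169.59]
 [   1.     -0.      0.     -0.9 ]
 [   0.      0.      0.      1.  ]] 65.2719573846345
```

Request:
apply_moves:
  increments:
    - [[-2.5,2.2,0],[0,-1.6,0],9.5]
    - [[-2.5,2.2,0],[0,-1.6,0],9.5]
    - [[-2.5,2.2,0.1],[0,-1.6,0],9.5]
    - [[-2.5,2.2,0.1],[0,-1.6,0],9.5]
    - [[-2.4,2.2,0.2],[0,-1.6,0],9.5]

```text
t: 4.75
eef_pos: [476.5, 138.2, 348.1]
tcp_rot: [-1.565, -0.0, -1.4]
ft_force: [0.5, -0.7, -0.0]
opening: 1.0
```

Request:
apply_moves:
  increments:
    - [[-2.4,2.2,0.3],[0,-1.6,0],9.5]
    - [[-2.4,2.2,0.3],[0,-1.6,0],9.5]
    - [[-2.4,2.2,0.4],[0,-1.6,0],9.5]
    - [[-2.4,2.2,0.5],[0,-1.6,0],9.5]
    - [[-2.4,2.2,0.5],[0,-1.6,0],9.5]

```text
t: 5.38
eef_pos: [470.4, 261.5, 234.6]
tcp_rot: [-1.564, -0.001, -1.26]
ft_force: [0.0, 0.5, -0.5]
opening: 0.999
```

Run:
```python
from h import *
st=readout.state();print(st['eef_pos'],st['tcp_rot'])
p=find('wrist',['barrel_mid'],.3)
save(p,'w2.png',s=1.3)
```

```text
[470.40951706 261.5369048  234.61095356] [-1.56396469e+00 -1.40394892e-03 -1.26001237e+00]
wrist barrel_mid mark_of 0.81 [468. 265.  51.]
wrist barrel_mid mark_of 0.73 [268. 251.  40.]
wrist barrel_mid mark_of 0.69 [499. 442.  29.]
wrist barrel_mid look_for 0.83 [498. 433.  53.]
wrist barrel_mid look_for 0.74 [280. 264.  75.]
wrist barrel_mid look_for 0.59 [464. 266.  76.]
wrist barrel_mid look_for 0.43 [649. 383.  73.]
```

View pics/w2.png

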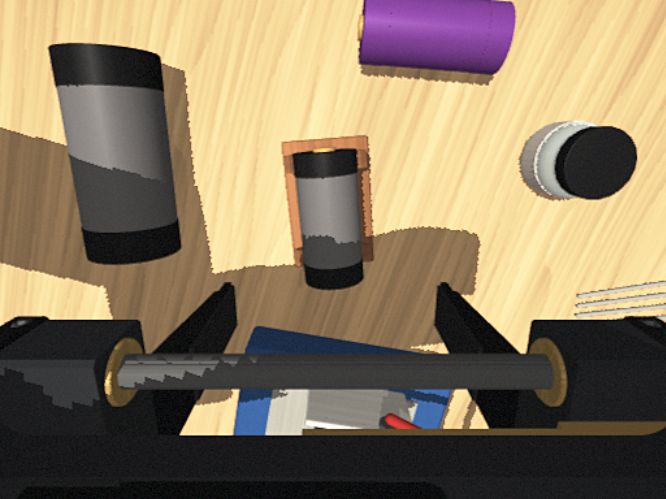

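View pics/w1.png

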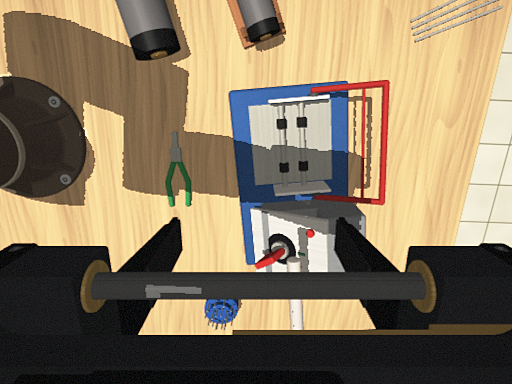

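w2 shows the barrel at px (~330,220 in the ×1.3 view), nearly aligned with the gripper. w1 shows the roller tyres at (282,124), (284,167), (302,122) and (305,166), with the guard bar running from (387,82) to (383,203). Unprojecting these pixels next.

```bash
cat >> h.py <<'E'
def unproj(uv,z,pic,st):
    f=192/np.tan(np.radians(pic['vfov']/2)); d=np.array([(uv[0]-pic['cx'])/f,(uv[1]-pic['cy'])/f,1])
    o=cam2w([0,0,0],pic,st); v=cam2w(d,pic,st)-o
    return o+v*(z-o[2])/v[2]
E
python3 - <<'E'
from h import *
st=readout.state(); p=read_camera('wrist')
s=1/1.3
a=unproj((328.5*s,180*s),55,p,st); b=unproj((334*s,269*s),55,p,st)
print(a,b,np.degrees(np.arctan2(*(a-b)[[1,0]]))-90)
st1=dict(st,eef_pos=np.array([481.85,17.01,460.22]),tcp_rot=[-1.56759,.0009,-1.5315])
L=[((282,124),(284,167),82+9),((302,122),(305,166),82+9),((387,82),(383,203),165)]
for u,v,z in L:
    a=unproj(u,z,p,st1);b=unproj(v,z,p,st1); print(a,b,np.degrees(np.arctan2(*(a-b)[[1,0]]))-90)
print(env.grip_point_offset)
plan([((467,265,110),down(18),3),((467,265,33),down(18),3)],9.5)
E
```

```text
[453.21368566 294.73101121  55.        ] [483.59993462 216.09874983  55.        ] 21.1282711241021
[523.76237265  58.42469075  91.        ] [532.2394332  -18.70121084  91.        ] 6.272315551967338
[558.7393995   63.24910006  91.        ] [570.63331249 -15.34779553  91.        ] 8.605166949433823
[667.54274666 130.00048207 165.        ] [691.14768716 -56.86366117 165.        ] 7.199550144412854
18.8
[[-0.2, 4.2, -0.1], [-0.1, -0.1, 0.0], 9.5] 42.0
[[-0.2, 4.2, -0.1], [-0.1, -0.1, 0.0], 9.5] 42.0
[[-0.2, 4.2, -0.1], [-0.1, -0.1, 0.0], 9.5] 42.0
--
[[-0.0, 2.6, -0.0], [-0.0, 0.0, 0.0], 9.5] 26.0
[[-0.0, 2.6, -0.0], [-0.0, 0.0, 0.0], 9.5] 26.0
[[-0.0, 2.6, -0.0], [-0.0, 0.0, 0.0], 9.5] 26.0
--
```

Request:
apply_moves:
  increments:
    - [[-0.2,4.2,-0.1],[0,-1.3,0],9.5]
    - [[-0.2,4.2,-0.1],[0,-1.3,0],9.5]
    - [[-0.1,4.2,-0.1],[0,0,0],9.5]
    - [[0,2.6,0],[0,0,0],9.5]
    - [[0,2.4,0],[0,0,0],9.5]

```text
t: 6.2
eef_pos: [473.7, 261.4, 62.3]
tcp_rot: [-1.55, -0.002, -1.221]
ft_force: [-0.3, -0.6, -0.1]
opening: 1.0
```

Run:
```python
from h import *
print(readout.state()['eef_pos'],readout.state()['ft_force'])
plan([((467,265,33),down(20.5),2)],9.5)
```

```text
[473.65116023 261.36256195  62.32227364] [-0.25928459 -0.6149681  -0.14434587]
[[-0.3, 1.5, -0.3], [-0.6, -0.2, 0.1], 9.5] 15.0
[[-0.3, 1.5, -0.3], [-0.6, -0.2, 0.1], 9.5] 15.0
--
```

Request:
apply_moves:
  increments:
    - [[-0.3,1.4,-0.4],[-0.6,-0.2,0],9.5]
    - [[-0.3,1.2,-0.4],[-0.6,-0.2,0],9.5]
    - [[0,0,0],[0,0,0],5.0]
    - [[0,0,0],[0,0,0],5.0]
    - [[0,0,0],[0,0,0],5.0]

```text
t: 6.82
eef_pos: [466.0, 263.4, 37.4]
tcp_rot: [-1.569, -0.002, -1.217]
ft_force: [0.6, 0.6, 0.6]
opening: 0.739
```

Request:
apply_moves:
  increments:
    - [[0,0,0],[0,0,0],5.0]
    - [[0,0,0],[0,0,0],5.0]
    - [[0,0,0],[0,0,0],5.0]
    - [[0,0,0],[0,0,0],5.0]
    - [[0,-0.5,0],[0,0,0],5.0]

```text
t: 7.45
eef_pos: [465.2, 263.2, 42.8]
tcp_rot: [-1.571, -0.002, -1.216]
ft_force: [-1.2, 0.8, -3.3]
opening: 0.584
```

Run:
```python
from h import *
st=readout.state();print(st['eef_pos'],tool(st).as_matrix().round(3),st['opening']*95.1,st['ft_force'],st['moment'])
p=read_camera('wrist'); save(p,'w3.png')
plan([((467,260,110),down(20.5),5),((500,140,220),down(15),5),((546,21.5,190),down(7.2),5)],5.0)
```

```text
[465.18823868 263.16607184  42.75914371] [[ 0.348  0.001  0.938]
 [-0.938 -0.002  0.348]
 [ 0.002 -1.    -0.   ]] 55.52112329879545 [-1.24816037  0.82833163 -3.3120505 ] [ 0.03572643 -0.14955294  0.00630162]
[[0.1, -1.3, 0.0], [-0.0, -0.0, 0.0], 5.0] 13.0
[[0.1, -1.3, 0.0], [-0.0, -0.0, 0.0], 5.0] 13.0
[[0.1, -1.3, 0.0], [-0.0, -0.0, 0.0], 5.0] 13.0
[[0.1, -1.3, 0.0], [-0.0, -0.0, 0.0], 5.0] 13.0
[[0.1, -1.3, 0.0], [-0.0, -0.0, 0.0], 5.0] 13.0
--
[[2.5, -2.2, -0.2], [-0.0, 1.1, -0.0], 5.0] 33.0
[[2.5, -2.2, -0.2], [-0.0, 1.1, -0.0], 5.0] 33.0
[[2.5, -2.2, -0.1], [-0.0, 1.1, -0.0], 5.0] 33.0
[[2.5, -2.2, -0.1], [-0.0, 1.1, -0.0], 5.0] 33.0
[[2.5, -2.2, -0.0], [-0.0, 1.1, -0.0], 5.0] 33.0
--
[[2.5, 0.6, 0.3], [-0.0, 1.6, -0.0], 5.0] 26.0
[[2.5, 0.6, 0.3], [-0.0, 1.6, -0.0], 5.0] 26.0
[[2.5, 0.6, 0.4], [-0.0, 1.6, -0.0], 5.0] 26.0
[[2.5, 0.6, 0.5], [-0.0, 1.6, -0.0], 5.0] 26.0
[[2.5, 0.6, 0.5], [-0.0, 1.6, -0.0], 5.0] 26.0
--
```

Request:
apply_moves:
  increments:
    - [[0.1,-1.5,0],[0,0,0],5.0]
    - [[0.1,-1.5,0],[0,0,0],5.0]
    - [[0.1,-1.5,0],[0,0,0],5.0]
    - [[0.1,-2.0,0],[0,0,0],5.0]
    - [[0.5,-2.5,0],[0,0,0],5.0]

```text
t: 8.12
eef_pos: [468.5, 254.7, 139.1]
tcp_rot: [-1.57, -0.002, -1.216]
ft_force: [-0.4, 0.2, -2.5]
opening: 0.584
```

Request:
apply_moves:
  increments:
    - [[2.5,-2.2,-0.2],[0,1.1,0],5.0]
    - [[2.5,-2.2,-0.2],[0,1.1,0],5.0]
    - [[2.5,-2.2,-0.1],[0,1.1,0],5.0]
    - [[2.5,-2.2,-0.1],[0,1.1,0],5.0]
    - [[2.5,-2.2,0],[0,1.1,0],5.0]

```text
t: 8.75
eef_pos: [500.7, 131.2, 258.6]
tcp_rot: [-1.565, -0.002, -1.313]
ft_force: [0.7, -0.2, -3.4]
opening: 0.585
```

Run:
```python
from h import *
st=readout.state();print(st['eef_pos'],tool(st).as_matrix().round(3),st['opening']*95.1,st['ft_force'],st['moment'])
p=find('wrist',['bed','barrel_mid','bail_hinge'],.4); save(p,'w4.png')
plan([((546,21.5,220),down(7.2),5)],5.0)
```

```text
[500.73804314 131.18572303 258.63171332] [[ 0.255  0.006  0.967]
 [-0.967 -0.     0.255]
 [ 0.002 -1.     0.006]] 55.65026652020208 [ 0.72396541 -0.23553314 -3.40224272] [ 0.04952927 -0.13654254  0.06023414]
wrist bed look_for 0.62 [607. 111.  61.]
wrist barrel_mid mark_of 0.94 [265. 253.  42.]
wrist barrel_mid mark_of 0.72 [500. 131. 270.]
wrist barrel_mid look_for 0.93 [495. 159. 293.]
wrist barrel_mid look_for 0.73 [296. 215.  74.]
wrist bail_hinge look_for 0.57 [612. 106.  60.]
[[2.4, 0.7, 0.3], [-0.0, 1.5, 0.0], 5.0] 25.0
[[2.4, 0.7, 0.4], [-0.0, 1.5, 0.0], 5.0] 25.0
[[2.4, 0.7, 0.4], [-0.0, 1.5, 0.0], 5.0] 25.0
[[2.3, 0.7, 0.5], [-0.0, 1.5, 0.0], 5.0] 25.0
[[2.3, 0.7, 0.6], [-0.0, 1.5, 0.0], 5.0] 25.0
--
```

View pics/w4.png

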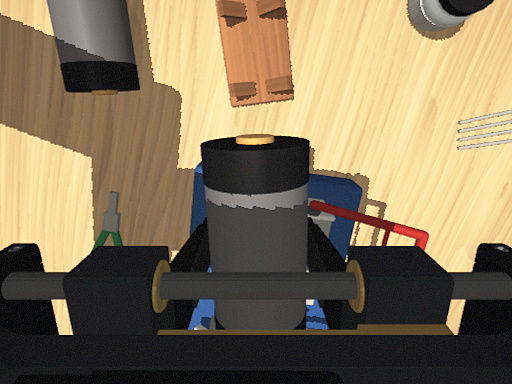

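Picture 5: the barrel is held at its middle (px ~255,230) and the rest is empty. Moving over the bed.

Request:
apply_moves:
  increments:
    - [[2.4,0.7,0.3],[0,1.5,0],5.0]
    - [[2.4,0.7,0.4],[0,1.5,0],5.0]
    - [[2.4,0.7,0.4],[0,1.5,0],5.0]
    - [[2.3,0.7,0.5],[0,1.5,0],5.0]
    - [[2.0,0.7,0.6],[0,1.5,0],5.0]

```text
t: 9.72
eef_pos: [545.4, 26.2, 217.7]
tcp_rot: [-1.572, 0.0, -1.438]
ft_force: [0.2, 0.4, -2.9]
opening: 0.58
```

Run:
```python
from h import *
st=readout.state();print(st['eef_pos'],tool(st).as_matrix().round(3),st['opening']*95.1,st['ft_force'],st['moment'])
for n in('top','scene'): find(n,['bed','barrel_mid','bail_hinge'],.4)
plan([((546,21.5,125),down(7.2),5)],5.0)
```

```text
[545.38979651  26.23539254 217.71824869] [[ 0.132 -0.001  0.991]
 [-0.991  0.     0.132]
 [-0.    -1.    -0.001]] 55.13635557011428 [ 0.1896958   0.44443017 -2.94157058] [ 0.01678413 -0.10098218 -0.00065795]
top bed look_for 0.67 [ 551. -141.  139.]
top barrel_mid mark_of 0.97 [502. 441.  29.]
top barrel_mid mark_of 0.46 [273. 254.  42.]
top barrel_mid look_for 0.58 [500. 432.  56.]
top barrel_mid look_for 0.57 [320. 192.  68.]
top bail_hinge look_for 0.95 [ 555. -149.  139.]
scene bed mark_of 0.97 [551.  20. 111.]
scene bed look_for 0.84 [609. -87.  92.]
scene barrel_mid mark_of 0.97 [272. 257.  38.]
scene barrel_mid mark_of 0.68 [501. 441.  25.]
scene barrel_mid look_for 0.76 [514. 433.  49.]
scene barrel_mid look_for 0.54 [561.  -9. 251.]
scene bail_hinge mark_of 0.59 [581.  28. 116.]
scene bail_hinge look_for 0.86 [607. -83.  94.]
scene bail_hinge look_for 0.53 [561. -13. 253.]
[[0.1, 1.9, 0.0], [-0.0, 0.1, 0.0], 5.0] 19.0
[[0.1, 1.9, 0.0], [-0.0, 0.1, 0.0], 5.0] 19.0
[[0.1, 1.9, 0.0], [-0.0, 0.1, 0.0], 5.0] 19.0
[[0.1, 1.9, 0.0], [-0.0, 0.1, 0.0], 5.0] 19.0
[[0.1, 1.9, 0.0], [-0.0, 0.1, 0.0], 5.0] 19.0
--
```

Request:
apply_moves:
  increments:
    - [[0.1,1.9,0.1],[0,0,0],5.0]
    - [[0.1,1.9,0.1],[0,0,0],5.0]
    - [[0.1,1.9,0],[0,0,0],5.0]
    - [[0.1,1.9,0],[0,0,0],5.0]
    - [[0,1.5,0],[0,0,0],5.0]

```text
t: 11.05
eef_pos: [549.0, 22.9, 126.6]
tcp_rot: [-1.567, -0.001, -1.437]
ft_force: [-0.1, 0.6, -3.8]
opening: 0.584
```

Run:
```python
from h import *
st=readout.state();print(st['eef_pos'],tool(st).as_matrix().round(3),st['opening']*95.1,st['ft_force'],st['moment'])
plan([((546.5,21.5,102),down(7.2),5)],5.0)
```

```text
[548.96065757  22.92908313 126.64594688] [[ 0.133  0.004  0.991]
 [-0.991 -0.     0.133]
 [ 0.001 -1.     0.004]] 55.54500935830511 [-0.12458123  0.59259355 -3.81394426] [ 0.03151845 -0.10696607 -0.01624158]
[[0.0, 0.5, -0.1], [-0.0, 0.1, 0.0], 5.0] 5.0
[[0.0, 0.5, -0.1], [-0.0, 0.1, 0.0], 5.0] 5.0
[[0.0, 0.5, -0.1], [-0.0, 0.1, 0.0], 5.0] 5.0
[[0.0, 0.5, -0.1], [-0.0, 0.1, 0.0], 5.0] 5.0
[[0.0, 0.5, -0.1], [-0.0, 0.1, 0.0], 5.0] 5.0
--
```

Request:
apply_moves:
  increments:
    - [[0,0.5,-0.1],[0,0,0],5.0]
    - [[0,0.5,-0.1],[0,0,0],5.0]
    - [[0,0.5,0],[0,0,0],5.0]
    - [[0,0.3,0],[0,0,0],5.0]
    - [[0,0,0],[0,0,0],5.0]

```text
t: 11.68
eef_pos: [547.3, 22.7, 108.0]
tcp_rot: [-1.566, -0.001, -1.437]
ft_force: [0.8, 1.0, -3.2]
opening: 0.587
```

Request:
apply_moves:
  increments:
    - [[0,0.3,0],[0,0,0],5.0]
    - [[0,0.3,0],[0,0,0],5.0]
    - [[0,0.2,0],[0,0,0],5.0]
    - [[0,0,0],[0,0,0],5.0]
    - [[0,0,0],[0,0,0],5.0]

```text
t: 12.3
eef_pos: [547.8, 22.7, 103.5]
tcp_rot: [-1.563, -0.002, -1.436]
ft_force: [0.0, 0.3, -2.1]
opening: 0.584
```

Request:
apply_moves:
  increments:
    - [[0,0.3,0],[0,0,0],5.0]
    - [[0,0.3,0],[0,0,0],5.0]
    - [[0,0.1,0],[0,0,0],5.0]
    - [[0,0,0],[0,0,0],5.0]
    - [[0,0,0],[0,0,0],5.0]

```text
t: 12.92
eef_pos: [547.2, 22.8, 101.4]
tcp_rot: [-1.561, -0.003, -1.434]
ft_force: [-1.2, -0.6, 2.4]
opening: 0.582
```

Run:
```python
from h import *
st=readout.state();print(st['eef_pos'],tool(st).as_matrix().round(3),st['opening']*95.1,st['ft_force'],st['moment'])
p=find('scene',['barrel_mid'],.4); save(p,'s2.png',(170,170,310,270),4)
```

```text
[547.17486653  22.77951024 101.41445696] [[ 0.136  0.01   0.991]
 [-0.991 -0.002  0.136]
 [ 0.003 -1.     0.009]] 55.36671476105969 [-1.16405945 -0.6070501   2.39713406] [ 0.0139832   0.14900901 -0.00120301]
scene barrel_mid mark_of 0.79 [503. 443.  27.]
scene barrel_mid mark_of 0.71 [270. 259.  37.]
scene barrel_mid mark_of 0.58 [546.  22. 113.]
scene barrel_mid look_for 0.76 [560. -13. 137.]
scene barrel_mid look_for 0.75 [290. 251.  68.]
scene barrel_mid look_for 0.63 [514. 434.  47.]
```

View pics/s2.png

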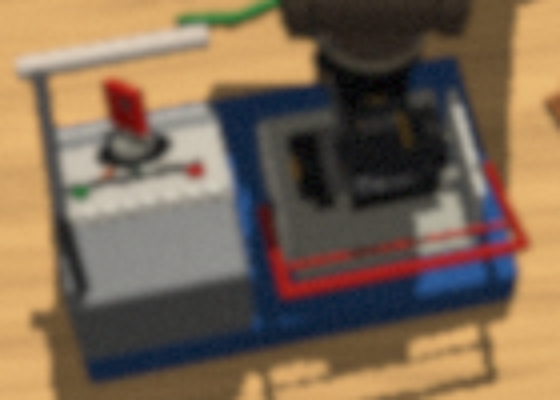

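Picture 6: the barrel sits in the bed between the cheeks, and the force changed sign on contact. Releasing.

Request:
apply_moves:
  increments:
    - [[0,0,0],[0,0,0],7.5]
    - [[0,0,0],[0,0,0],7.5]
    - [[0,0,0],[0,0,0],7.5]
    - [[0,0,0],[0,0,0],7.5]
    - [[0,-1.0,0],[0,0,0],7.5]

```text
t: 13.7
eef_pos: [547.3, 22.8, 110.9]
tcp_rot: [-1.562, -0.003, -1.434]
ft_force: [0.5, 0.3, 0.7]
opening: 0.791
```

Request:
apply_moves:
  increments:
    - [[0,-2.5,0],[0,0,0],7.5]
    - [[0,-3.5,0],[0,0,0],7.5]
    - [[0,-3.5,0],[0,0,0],7.5]
    - [[0,-3.0,0],[0,0,0],6.0]
    - [[0,0,1.0],[0,0,0],6.0]

```text
t: 14.32
eef_pos: [556.1, 24.4, 243.7]
tcp_rot: [-1.559, -0.004, -1.434]
ft_force: [-0.2, -0.4, -0.5]
opening: 0.656
```

Run:
```python
from h import *
st=readout.state();print(st['eef_pos'],st['opening']*95.1,st['ft_force'],st['moment'])
find('top',['barrel_mid','bail_bar'],.4)
p=find('wrist',['barrel_mid','bail_bar'],.4); save(p,'w5.png')
plan([((677,38.5,215),down(7.2),5),((677,38.5,155),down(7.2),5)],6.0)
```

```text
[556.05351885  24.40678504 243.70574857] 62.39762293052032 [-0.21804809 -0.36066667 -0.46895627] [-0.00224745 -0.10170459 -0.08534678]
top barrel_mid mark_of 0.69 [275. 254.  41.]
top barrel_mid mark_of 0.63 [500. 442.  29.]
top barrel_mid look_for 0.85 [501. 433.  58.]
top barrel_mid look_for 0.59 [311. 201.  70.]
wrist barrel_mid mark_of 0.82 [546.  24. 115.]
wrist barrel_mid look_for 0.57 [546.  28. 138.]
wrist barrel_mid look_for 0.56 [294. 164.  36.]
wrist bail_bar mark_of 0.77 [673.  38. 167.]
wrist bail_bar look_for 0.86 [651.  96. 162.]
[[0.1, 0.5, 2.4], [-0.1, 0.1, 0.0], 6.0] 25.0
[[0.0, 0.5, 2.4], [-0.1, 0.1, 0.0], 6.0] 25.0
[[0.0, 0.5, 2.4], [-0.1, 0.1, 0.0], 6.0] 25.0
[[0.0, 0.5, 2.5], [-0.1, 0.1, 0.0], 6.0] 25.0
[[0.0, 0.5, 2.5], [-0.1, 0.1, 0.0], 6.0] 25.0
--
[[0.0, 1.2, 0.0], [-0.0, 0.0, -0.0], 6.0] 12.0
[[0.0, 1.2, 0.0], [-0.0, 0.0, -0.0], 6.0] 12.0
[[0.0, 1.2, 0.0], [-0.0, 0.0, -0.0], 6.0] 12.0
[[0.0, 1.2, 0.0], [-0.0, 0.0, -0.0], 6.0] 12.0
[[0.0, 1.2, 0.0], [-0.0, 0.0, -0.0], 6.0] 12.0
--
```

View pics/w5.png

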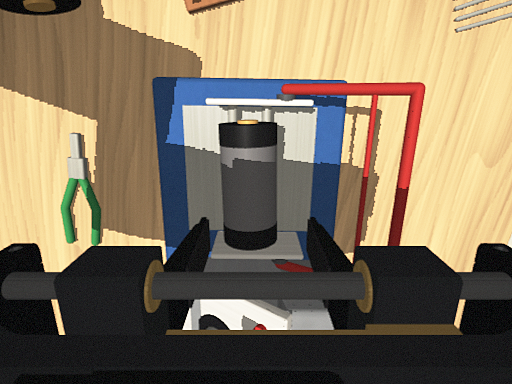

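Picture 7: the barrel lies free on the rollers. The guard has a thin inner wire at px x≈368, next to the bar at px x≈412, so I'll locate that wire before straddling the bar.

Run:
```python
from h import *
st=readout.state(); p=read_camera('wrist')
c,s=np.cos(np.radians(7.2)),np.sin(np.radians(7.2)); H=np.array([581.7,26.4])
for uv in [(417,95),(402,190),(374,105),(367,190)]:
  for z in (130,140,150,165):
    q=unproj(uv,z,p,st); d=q[:2]-H; print(uv,z,q.round(0),'x\'',round(d@[c,s]),'guard-plane z',round(114+ (d@[c,s])*0.523))
```

```text
(417, 95) 130 [685. 127. 130.] x' 115 guard-plane z 174
(417, 95) 140 [680. 126. 140.] x' 110 guard-plane z 171
(417, 95) 150 [675. 125. 150.] x' 105 guard-plane z 169
(417, 95) 165 [667. 124. 165.] x' 97 guard-plane z 165
(402, 190) 130 [696.  39. 130.] x' 115 guard-plane z 174
(402, 190) 140 [690.  41. 140.] x' 110 guard-plane z 171
(402, 190) 150 [685.  43. 150.] x' 104 guard-plane z 169
(402, 190) 165 [677.  47. 165.] x' 97 guard-plane z 165
(374, 105) 130 [649. 113. 130.] x' 77 guard-plane z 155
(374, 105) 140 [645. 113. 140.] x' 74 guard-plane z 153
(374, 105) 150 [641. 113. 150.] x' 70 guard-plane z 151
(374, 105) 165 [636. 112. 165.] x' 64 guard-plane z 148
(367, 190) 130 [662.  34. 130.] x' 80 guard-plane z 156
(367, 190) 140 [657.  37. 140.] x' 76 guard-plane z 154
(367, 190) 150 [653.  39. 150.] x' 73 guard-plane z 152
(367, 190) 165 [647.  43. 165.] x' 67 guard-plane z 149
```

Request:
apply_moves:
  increments:
    - [[0.1,0.4,2.6],[0,0,0],3.2]
    - [[0,0.4,2.5],[0,0,0],3.2]
    - [[0,0.4,2.5],[0,0,0],3.2]
    - [[0,0.4,2.5],[0,0,0],3.2]
    - [[0,0.4,2.2],[0,0,0],3.2]

```text
t: 15.5
eef_pos: [680.0, 40.4, 221.0]
tcp_rot: [-1.564, -0.003, -1.435]
ft_force: [-0.3, 0.2, -0.2]
opening: 0.339
```

Run:
```python
from h import *
st=readout.state();print(st['eef_pos'],st['opening']*95.1)
find('wrist',['bail_bar'],.4)
plan([((677.5,38.5,158),down(7.2),5)],3.2)
```

```text
[679.97559223  40.36323257 221.01609944] 32.197941026214565
wrist bail_bar mark_of 0.59 [678.  40. 169.]
[[0.0, 1.3, -0.0], [-0.1, 0.1, 0.0], 3.2] 13.0
[[0.0, 1.3, -0.0], [-0.1, 0.1, 0.0], 3.2] 13.0
[[0.0, 1.3, -0.0], [-0.1, 0.1, 0.0], 3.2] 13.0
[[0.0, 1.3, -0.0], [-0.1, 0.1, 0.0], 3.2] 13.0
[[0.0, 1.3, -0.0], [-0.1, 0.1, 0.0], 3.2] 13.0
--
```

Request:
apply_moves:
  increments:
    - [[0,1.3,-0.1],[0,0,0],3.2]
    - [[0,1.3,-0.1],[0,0,0],3.2]
    - [[0,1.3,-0.1],[0,0,0],3.2]
    - [[0,1.2,0],[0,0,0],3.2]
    - [[0,1.0,0],[0,0,0],3.2]

```text
t: 16.27
eef_pos: [674.2, 39.5, 156.1]
tcp_rot: [-1.566, -0.003, -1.435]
ft_force: [-0.9, 0.7, -0.5]
opening: 0.335
```

Request:
apply_moves:
  increments:
    - [[0,0,0],[0,0,0],0.5]
    - [[0,0,0],[0,0,0],0.5]
    - [[0,0,0],[0,0,0],0.5]
    - [[0,0,0],[0,0,0],0.5]
    - [[0,0,0],[0,0,0],0.5]

```text
t: 16.9
eef_pos: [675.6, 39.6, 156.4]
tcp_rot: [-1.562, -0.003, -1.435]
ft_force: [1.9, 0.1, -2.5]
opening: 0.097
```

```bash
cat >> h.py <<'E'
def bail(n,step,off=13,th_end=0):
    st=readout.state(); c,s=np.cos(np.radians(7.2)),np.sin(np.radians(7.2)); H=np.array([581.7,26.4])
    d=np.array(st['eef_pos'][:2])-H; x=d@[c,s]; y=d@[-s,c]; z=st['eef_pos'][2]+off-114
    th=np.arctan2(z,-x); print('th',round(th,3),'r',np.hypot(x,z).round(1),'y\'',y.round(1),st['opening']*95.1,st['ft_force'].round(1))
    p=np.array([x,z]); T=tool(st); print('drot',(T.inv()*down(7.2)).as_rotvec(degrees=True).round(1))
    for i in range(n):
        th=max(th-step,th_end); q=110*np.array([-np.cos(th),np.sin(th)])
        print(round(th,2),'tool y',round(-(q-p)[1]/10,1),'z',round((q-p)[0]/10,1)); p=q
E
python3 -c "
from h import *
bail(15,.15)"
```

```text
th 2.612 r 109.8 y' 1.4 9.200202803362437 [ 1.9  0.1 -2.5]
drot [-0.5  0.6  0.1]
2.46 tool y -1.4 z -0.9
2.31 tool y -1.2 z -1.1
2.16 tool y -1.0 z -1.3
2.01 tool y -0.8 z -1.4
1.86 tool y -0.6 z -1.5
1.71 tool y -0.4 z -1.6
1.56 tool y -0.1 z -1.6
1.41 tool y 0.1 z -1.6
1.26 tool y 0.4 z -1.6
1.11 tool y 0.6 z -1.5
0.96 tool y 0.8 z -1.4
0.81 tool y 1.0 z -1.3
0.66 tool y 1.2 z -1.1
0.51 tool y 1.4 z -0.9
0.36 tool y 1.5 z -0.7
```

Request:
apply_moves:
  increments:
    - [[0,-1.4,-0.9],[0,0,0],0.5]
    - [[0,-1.2,-1.1],[0,0,0],0.5]
    - [[0,-1.0,-1.3],[0,0,0],0.5]
    - [[0,-0.8,-1.4],[0,0,0],0.5]
    - [[0,-0.6,-1.5],[0,0,0],0.5]

```text
t: 17.52
eef_pos: [614.9, 32.3, 210.3]
tcp_rot: [-1.55, -0.002, -1.436]
ft_force: [3.3, 2.5, -2.9]
opening: 0.094
```

```bash
python3 -c "
from h import *
bail(9,.2)"
```

```text
th 1.87 r 114.3 y' 1.7 8.930162491419644 [ 3.3  2.5 -2.9]
drot [-1.2  0.5  0.1]
1.67 tool y -0.0 z -2.3
1.47 tool y 0.0 z -2.2
1.27 tool y 0.4 z -2.2
1.07 tool y 0.9 z -2.0
0.87 tool y 1.2 z -1.8
0.67 tool y 1.6 z -1.5
0.47 tool y 1.8 z -1.2
0.27 tool y 2.0 z -0.8
0.07 tool y 2.2 z -0.4
```

Request:
apply_moves:
  increments:
    - [[0,0,-2.2],[-0.3,0,0],0.5]
    - [[0,0.1,-2.2],[-0.3,0,0],0.5]
    - [[0,0.5,-2.2],[-0.3,0,0],0.5]
    - [[0,0.9,-2.0],[-0.3,0,0],0.5]
    - [[0,1.2,-1.8],[0,0,0],0.5]

```text
t: 18.15
eef_pos: [513.8, 20.0, 191.6]
tcp_rot: [-1.546, -0.003, -1.436]
ft_force: [7.7, 4.1, -5.8]
opening: 0.091
```

```bash
python3 -c "
from h import *
bail(9,.18)"
```

```text
th 0.926 r 113.4 y' 2.1 8.696511206554858 [ 7.7  4.1 -5.8]
drot [-1.4  0.5  0.2]
0.75 tool y 1.6 z -1.3
0.57 tool y 1.6 z -1.2
0.39 tool y 1.8 z -0.9
0.21 tool y 1.9 z -0.6
0.03 tool y 2.0 z -0.2
0 tool y 0.3 z -0.0
0 tool y -0.0 z 0.0
0 tool y -0.0 z 0.0
0 tool y -0.0 z 0.0
```

Request:
apply_moves:
  increments:
    - [[0,1.5,-1.3],[-0.3,0,0],0.5]
    - [[0,1.6,-1.2],[-0.3,0,0],0.5]
    - [[0,1.8,-0.9],[-0.3,0,0],0.5]
    - [[0,1.8,-0.6],[-0.3,0,0],0.5]
    - [[0,1.0,-0.2],[0,0,0],0.5]

```text
t: 18.77
eef_pos: [471.7, 14.8, 116.8]
tcp_rot: [-1.556, -0.004, -1.438]
ft_force: [5.1, 3.5, 2.1]
opening: 0.099
```

```bash
python3 -c "
from h import *
bail(3,.1)
save(find('scene',['bail_bar','barrel_mid'],.4),'s3.png',(170,150,310,270),4)"
```

```text
th 0.142 r 111.7 y' 2.3 9.399659663373331 [5.1 3.5 2.1]
drot [-0.8  0.4  0.2]
0.04 tool y 1.1 z 0.1
0 tool y 0.5 z -0.0
0 tool y -0.0 z 0.0
scene bail_bar mark_of 0.87 [472.  11. 124.]
scene bail_bar look_for 0.83 [509. -26. 124.]
scene bail_bar look_for 0.44 [ 423. -380.   29.]
scene barrel_mid mark_of 0.91 [501. 443.  28.]
scene barrel_mid mark_of 0.9 [547.  24. 116.]
scene barrel_mid mark_of 0.8 [273. 258.  39.]
scene barrel_mid look_for 0.74 [513. 432.  49.]
scene barrel_mid look_for 0.73 [292. 251.  67.]
scene barrel_mid look_for 0.61 [560.  22. 136.]
```

Lowering the last bit until the stop shows up in the force.

Request:
apply_moves:
  increments:
    - [[0,0.8,0],[0,0,0],0.5]
    - [[0,0.6,0],[0,0,0],0.5]
    - [[0,0.5,0],[0,0,0],0.5]
    - [[0,0.4,0],[0,0,0],0.5]
    - [[0,0.4,0],[0,0,0],0.5]

```text
t: 19.65
eef_pos: [471.6, 14.0, 97.3]
tcp_rot: [-1.551, -0.007, -1.436]
ft_force: [-11.9, -0.3, 49.6]
opening: 0.101
```

Request:
apply_moves:
  increments:
    - [[0,-0.3,0],[0,0,0],2.4]
    - [[0,0,0],[0,0,0],2.4]
    - [[0,0,0],[0,0,0],2.4]
    - [[0,-1.5,0],[0,0,0],2.4]
    - [[0,-2.5,0],[0,0,0],2.4]

```text
t: 20.27
eef_pos: [468.6, 13.9, 138.8]
tcp_rot: [-1.557, -0.006, -1.436]
ft_force: [-0.5, -0.2, 0.2]
opening: 0.251
```

Request:
apply_moves:
  increments:
    - [[0,-5,0],[0,0,0],2.4]
    - [[0,-5,0],[0,0,0],2.4]
    - [[0,-5,0],[0,0,0],2.4]
    - [[0,-5,0],[0,0,0],2.4]
    - [[0,-2,0],[0,0,0],2.4]

```text
t: 20.9
eef_pos: [464.6, 14.6, 363.7]
tcp_rot: [-1.562, -0.005, -1.435]
ft_force: [0.5, -0.1, -0.8]
opening: 0.25
```

Run:
```python
from h import *
st=readout.state();print(st['eef_pos'],st['joints'],st['ft_force'])
T=['bail_bar','barrel_mid','key_bow','lamp']
find('top',T,.4)
find('scene',T,.4)
save(find('wrist',T,.4),'w6.png',s=1.4)
```

```text
[464.58557404  14.63601537 363.69292609] [-0.10922998  0.11983676  1.70174161 -0.00268516  1.31037177 -0.244032  ] [ 0.49563043 -0.13391963 -0.83366867]
top barrel_mid mark_of 0.9 [276. 250.  43.]
top barrel_mid mark_of 0.83 [502. 442.  31.]
top barrel_mid mark_of 0.6 [ 544. -169.  291.]
top barrel_mid look_for 0.95 [275. 250.  78.]
top barrel_mid look_for 0.88 [500. 437.  52.]
top barrel_mid look_for 0.49 [ 558. -160.  144.]
top key_bow look_for 0.61 [ 510. -171.  170.]
top lamp mark_of 0.63 [ 546. -168.  292.]
top lamp look_for 0.79 [ 554. -154.  142.]
scene bail_bar mark_of 0.84 [473.  13. 114.]
scene bail_bar look_for 0.72 [680. 365.  72.]
scene bail_bar look_for 0.66 [499.  12. 117.]
scene barrel_mid mark_of 0.87 [270. 260.  38.]
scene barrel_mid mark_of 0.68 [546.  25. 116.]
scene barrel_mid mark_of 0.63 [502. 442.  26.]
scene barrel_mid look_for 0.9 [562.  21. 137.]
scene barrel_mid look_for 0.85 [290. 251.  69.]
scene barrel_mid look_for 0.61 [517. 435.  47.]
scene key_bow mark_of 0.45 [ 514. -166.  153.]
scene key_bow look_for 0.47 [ 519. -167.  159.]
scene lamp mark_of 0.71 [ 539. -165.  288.]
scene lamp look_for 0.84 [603. -87.  92.]
wrist bail_bar mark_of 0.72 [473.  12. 115.]
wrist bail_bar look_for 0.65 [495.  42. 122.]
wrist barrel_mid mark_of 0.66 [548.  24. 114.]
wrist barrel_mid mark_of 0.5 [473.  14. 115.]
wrist barrel_mid look_for 0.84 [541.  25. 140.]
wrist barrel_mid look_for 0.78 [298. 180.  70.]
wrist key_bow mark_of 0.59 [ 512. -168.  157.]
wrist key_bow look_for 0.55 [ 495. -172.  174.]
wrist lamp look_for 0.82 [522.  -3.  63.]
```

View pics/w6.png

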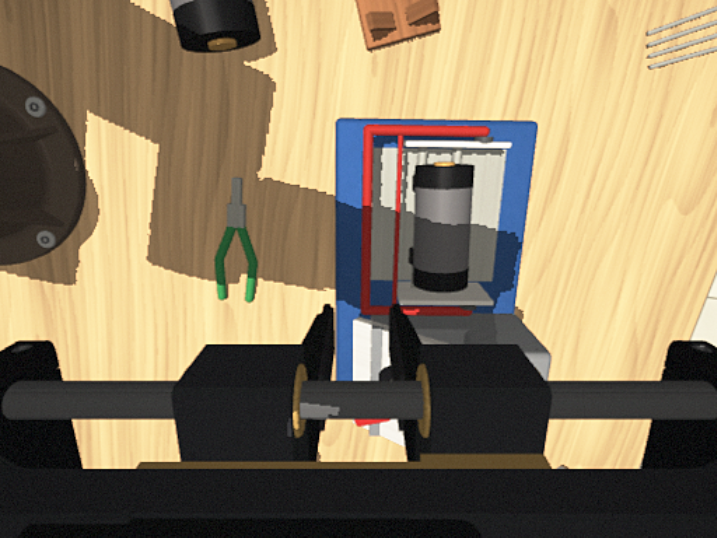

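Picture 8: the guard is level in front with its bar at about (473,12,115), and the barrel is undisturbed under it. Next, going to look at the key along its axis.

```bash
cat >> h.py <<'E'
YAW=np.radians(7.2); XP=np.array([np.cos(YAW),np.sin(YAW),0]); YP=np.array([-np.sin(YAW),np.cos(YAW),0])
t=np.radians(35); N=-np.sin(t)*XP+np.cos(t)*np.array([0,0,1]); U=np.cos(t)*XP+np.sin(t)*np.array([0,0,1])
B=np.array([512,-168,156.])
def keyR(phi): # phi clockwise deg; 0: tool x = up-slope U
    return Rn.from_matrix(np.array([U,-N,YP]).T)*Rn.from_rotvec([0,np.radians(phi),0])
E
python3 - <<'E'
from h import *
print(N,U)
plan([(B+190*N,keyR(0),15)],9.5)
E
```

```text
[-0.56905361 -0.07188819  0.81915204] [0.81269279 0.10266697 0.57357644]
[[1.2, 0.3, -0.6], [1.8, -5.8, -1.8], 9.5] 14.0
[[1.2, 0.4, -0.7], [1.8, -5.8, -1.8], 9.5] 14.0
[[1.1, 0.4, -0.8], [1.8, -5.8, -1.8], 9.5] 14.0
[[1.0, 0.4, -0.9], [1.8, -5.8, -1.8], 9.5] 14.0
[[0.9, 0.4, -1.1], [1.8, -5.8, -1.8], 9.5] 14.0
[[0.7, 0.4, -1.1], [1.8, -5.8, -1.8], 9.5] 14.0
[[0.6, 0.3, -1.2], [1.8, -5.8, -1.8], 9.5] 14.0
[[0.5, 0.3, -1.3], [1.8, -5.8, -1.8], 9.5] 14.0
[[0.3, 0.3, -1.3], [1.8, -5.8, -1.8], 9.5] 14.0
[[0.2, 0.3, -1.4], [1.8, -5.8, -1.8], 9.5] 14.0
[[0.0, 0.2, -1.4], [1.8, -5.8, -1.8], 9.5] 14.0
[[-0.1, 0.2, -1.4], [1.8, -5.8, -1.8], 9.5] 14.0
[[-0.2, 0.1, -1.4], [1.8, -5.8, -1.8], 9.5] 14.0
[[-0.4, 0.1, -1.4], [1.8, -5.8, -1.8], 9.5] 14.0
[[-0.5, 0.0, -1.3], [1.8, -5.8, -1.8], 9.5] 14.0
--
```

Request:
apply_moves:
  increments:
    - [[1.2,0.3,-0.6],[1.8,-5.8,-1.8],9.5]
    - [[1.2,0.4,-0.7],[1.8,-5.8,-1.8],9.5]
    - [[1.1,0.4,-0.8],[1.8,-5.8,-1.8],9.5]
    - [[1.0,0.4,-0.9],[1.8,-5.8,-1.8],9.5]
    - [[0.9,0.4,-1.1],[1.8,-5.8,-1.8],9.5]

```text
t: 22.88
eef_pos: [445.6, -52.9, 343.3]
tcp_rot: [-1.454, -0.203, -0.922]
ft_force: [0.6, 0.1, -0.4]
opening: 0.723
```

Request:
apply_moves:
  increments:
    - [[0.7,0.4,-1.1],[1.8,-5.8,-1.8],9.5]
    - [[0.6,0.3,-1.2],[1.8,-5.8,-1.8],9.5]
    - [[0.5,0.3,-1.3],[1.8,-5.8,-1.8],9.5]
    - [[0.3,0.3,-1.3],[1.8,-5.8,-1.8],9.5]
    - [[0.2,0.3,-1.4],[1.8,-5.8,-1.8],9.5]

```text
t: 23.5
eef_pos: [427.1, -120.0, 326.9]
tcp_rot: [-1.457, -0.433, -0.394]
ft_force: [0.5, -0.1, -0.3]
opening: 0.999
```

Run:
```python
from h import *
st=readout.state();print(st['eef_pos'],st['joints'],st['ft_force'])
plan([(B+190*N,keyR(0),5)],9.5)
```

```text
[ 427.07725272 -119.97101662  326.90180653] [-0.52806937 -0.05875333  2.05908995  0.25118351  0.74196505 -1.88091413] [ 0.45272731 -0.05822245 -0.25013359]
[[-0.1, 0.1, -1.3], [1.7, -5.3, -1.7], 9.5] 14.0
[[-0.2, 0.1, -1.3], [1.7, -5.3, -1.7], 9.5] 14.0
[[-0.3, 0.1, -1.3], [1.7, -5.3, -1.7], 9.5] 14.0
[[-0.5, 0.0, -1.3], [1.7, -5.3, -1.7], 9.5] 14.0
[[-0.6, -0.0, -1.2], [1.7, -5.3, -1.7], 9.5] 14.0
--
```

Request:
apply_moves:
  increments:
    - [[-0.1,0.1,-1.3],[1.7,-4,-1.7],9.5]
    - [[-0.2,0.1,-1.3],[1.7,-4,-1.7],9.5]
    - [[-0.3,0.1,-1.3],[1.7,-3,-1.7],9.5]
    - [[-0.5,0,-1.3],[1.7,-3,-1.7],9.5]
    - [[-0.6,0,-1.2],[1.7,-3,-1.7],9.5]

```text
t: 24.12
eef_pos: [416.2, -164.1, 328.5]
tcp_rot: [-1.479, -0.581, -0.09]
ft_force: [0.2, 0.4, -0.3]
opening: 0.999
```

Run:
```python
from h import *
st=readout.state();print(st['eef_pos'],st['joints'],st['ft_force'])
print((keyR(0).inv()*tool(st)).as_rotvec(degrees=True))
save(find('wrist',['key_bow','lamp'],.3),'w7.png',s=1.4)
```

```text
[ 416.19196199 -164.09112395  328.54958629] [-0.79105135 -0.0564903   2.10616946  0.63399645  0.79247408 -2.68402826] [ 0.16693964  0.40062558 -0.34113978]
[-1.73042968 10.3122014   1.26063693]
wrist key_bow mark_of 0.63 [ 514. -170.  160.]
wrist key_bow look_for 0.97 [ 500. -167.  174.]
wrist key_bow look_for 0.37 [ 506. -170.  164.]
wrist lamp mark_of 0.85 [ 539. -162.  289.]
wrist lamp look_for 0.84 [ 498. -107.   94.]
```

View pics/w7.png

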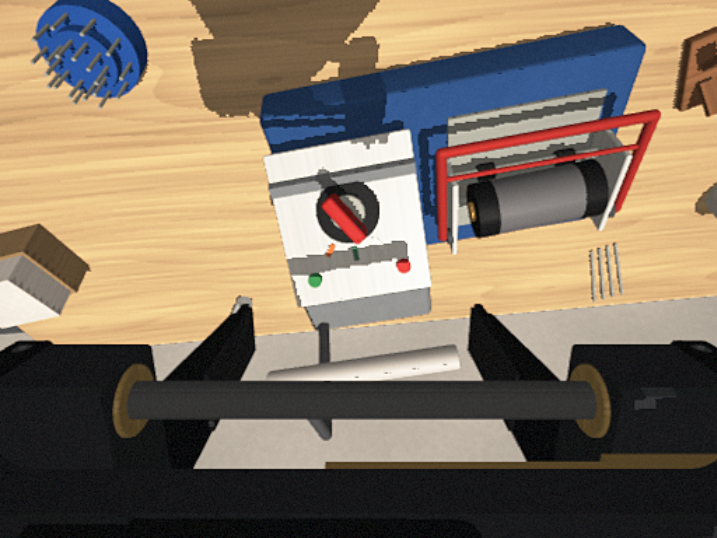

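Picture 9: the key bow runs from px (325,200) to (365,240), its upper edge pointing at the off mark on the lower right. Green is at (355,254) and orange at (330,250). The guard is fully down over the barrel. Joint 6 is close to its limit, so I'll turn back and use the half-turned grasp.

Run:
```python
from h import *
st=readout.state(); p=read_camera('wrist')
f=192/np.tan(np.radians(p['vfov']/2))
def up(uv,h):
    d=np.array([(uv[0]/1.4-p['cx'])/f,(uv[1]/1.4-p['cy'])/f,1]); o=cam2w([0,0,0],p,st); v=cam2w(d,p,st)-o
    k=((B+h*N-o)@N)/(v@N); q=o+v*k-B; return np.array([q@U,-q@YP]) # up, right(looking at panel)
for n,a,h in [('end1',(325,200),20),('end2',(363,240),20),('green',(355,254),-40),('orange',(330,250),-40),('dial',(348,211),-40)]:
    print(n,up(a,h).round(1))
e=up((363,240),20)-up((325,200),20); print('phi off',np.degrees(np.arctan2(e[1],e[0])))
for a in((355,254),(330,250)): print('phi mark',np.degrees(np.arctan2(*(up(a,-40)-up((348,211),-40))[::-1])))
im=p['img'].astype(int); m=((im[...,0]>120)&(im[...,1]<50)&(im[...,2]<60)).astype(np.uint8); m[:, :215]=0;m[:,275:]=0;m[:125]=0;m[180:]=0
ys,xs=np.nonzero(m); print(len(xs),xs.mean()*1.4,ys.mean()*1.4, cv2.minAreaRect(np.c_[xs,ys].astype(np.float32)))
pts=np.array([up((x*1.4,y*1.4),20) for x,y in zip(xs,ys)]); C=np.cov(pts.T); w,v=np.linalg.eigh(C); print(pts.mean(0),w**.5,np.degrees(np.arctan2(v[1,1],v[0,1])))
save(p,'w8.png',(200,120,300,200),7)
R=keyR(150)
plan([(B+150*N,keyR(150),15)],9.5)
```

```text
end1 [-19.5  11.5]
end2 [ 19.  -13.6]
green [44.2  0.6]
orange [36.  24.5]
dial [ 0.6 -0.4]
phi off -33.13615632340853
phi mark 1.2368588184166744
phi mark 35.108194399861546
77 341.7090909090909 218.45454545454547 ((243.69383239746094, 156.736083984375), (37.66276168823242, 9.921392440795898), 47.60256576538086)
[-1.98948952  0.68975489] [ 4.73802224 14.76060123] 146.5799003182054
[[-0.1, 0.3, -0.1], [0.1, 9.3, 0.1], 9.5] 4.0
[[-0.1, 0.3, -0.1], [0.1, 9.3, 0.1], 9.5] 4.0
[[-0.1, 0.3, -0.2], [0.1, 9.3, 0.1], 9.5] 4.0
[[-0.0, 0.3, -0.2], [0.1, 9.3, 0.1], 9.5] 4.0
[[-0.0, 0.3, -0.2], [0.1, 9.3, 0.1], 9.5] 4.0
[[0.0, 0.3, -0.2], [0.1, 9.3, 0.1], 9.5] 4.0
[[0.0, 0.3, -0.2], [0.1, 9.3, 0.1], 9.5] 4.0
[[0.1, 0.3, -0.2], [0.1, 9.3, 0.1], 9.5] 4.0
[[0.1, 0.3, -0.2], [0.1, 9.3, 0.1], 9.5] 4.0
[[0.1, 0.3, -0.1], [0.1, 9.3, 0.1], 9.5] 4.0
[[0.1, 0.3, -0.1], [0.1, 9.3, 0.1], 9.5] 4.0
[[0.2, 0.3, -0.1], [0.1, 9.3, 0.1], 9.5] 4.0
[[0.2, 0.3, -0.1], [0.1, 9.3, 0.1], 9.5] 4.0
[[0.2, 0.3, -0.0], [0.1, 9.3, 0.1], 9.5] 4.0
[[0.2, 0.3, -0.0], [0.1, 9.3, 0.1], 9.5] 4.0
--
```

View pics/w8.png

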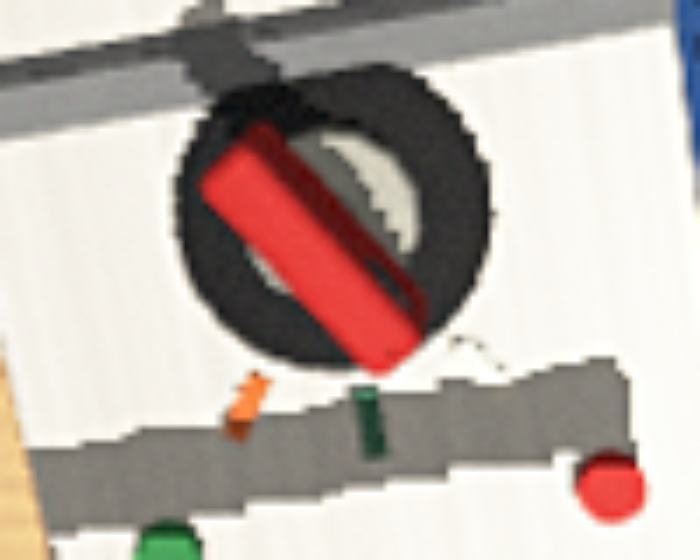

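Picture 10: the bow is at off (phi ≈ −33° from up-slope), green is at ≈0° and orange at ≈+35°. I'll turn the tool to phi 147, which is the half-turned grasp.

Request:
apply_moves:
  increments:
    - [[-0.1,0.2,-0.1],[0,9,0],9.5]
    - [[-0.1,0.2,-0.1],[0,9,0],9.5]
    - [[-0.1,0.2,-0.2],[0,9,0],9.5]
    - [[0,0.2,-0.2],[0,9,0],9.5]
    - [[0,0.2,-0.2],[0,9,0],9.5]

```text
t: 25.05
eef_pos: [417.3, -166.6, 316.0]
tcp_rot: [-1.079, -0.333, -0.944]
ft_force: [0.2, 0.7, -0.3]
opening: 1.0
```

Request:
apply_moves:
  increments:
    - [[0,0.3,-0.2],[0,9,0],9.5]
    - [[0,0.3,-0.2],[0,9,0],9.5]
    - [[0.1,0.3,-0.2],[0,9,0],9.5]
    - [[0.1,0.3,-0.2],[0,9,0],9.5]
    - [[0.1,0.3,-0.1],[0,9,0],9.5]

```text
t: 25.68
eef_pos: [419.8, -170.3, 298.1]
tcp_rot: [-0.993, 0.095, -1.634]
ft_force: [-0.5, -0.7, 0.4]
opening: 0.999
```

```bash
sed -i 's/^B=.*/B=np.array([511.5,-169,156.])/' h.py
cat >> h.py <<'E'
def ks():
    st=readout.state(); d=np.array(st['eef_pos'])-B; r=(keyR(0).inv()*tool(st))
    a=np.degrees(np.arctan2(r.as_matrix()[0,2],r.as_matrix()[2,2]))
    print('t',round(st['t'],2),'U,Y,N off',[round(float(d@v),1) for v in(U,YP,N)],'phi',round(a,1),'tilt',(tool(st).inv()*keyR(a)).as_rotvec(degrees=True).round(1),'open',round(st['opening']*95.1,1),'j',np.round(st['joints'],2),'F',st['ft_force'].round(1),'M',st['moment'].round(2))
E
python3 - <<'E'
from h import *
ks()
plan([(B+130*N,keyR(147),5)],9.5)
E
```

```text
t 25.68 U,Y,N off [6.8, 10.2, 168.7] phi 102.1 tilt [1.2 0.  1.7] open 95.0 j [-0.8  -0.01  2.15  0.69  0.73 -1.17] F [-0.5 -0.7  0.4] M [-0.03  0.23 -0.01]
[[0.2, 0.8, -0.1], [0.1, 9.0, 0.4], 9.5] 8.0
[[0.2, 0.8, -0.0], [0.1, 9.0, 0.4], 9.5] 8.0
[[0.2, 0.8, -0.0], [0.1, 9.0, 0.4], 9.5] 8.0
[[0.2, 0.8, 0.0], [0.1, 9.0, 0.4], 9.5] 8.0
[[0.2, 0.8, 0.1], [0.1, 9.0, 0.4], 9.5] 8.0
--
```

Request:
apply_moves:
  increments:
    - [[0.2,0.8,-0.1],[0.2,9,0.4],9.5]
    - [[0.2,0.8,0],[0.2,9,0.4],9.5]
    - [[0.2,0.8,0],[0.2,9,0.4],9.5]
    - [[0.2,0.8,0],[0.1,9,0.4],9.5]
    - [[0.2,0.8,0.1],[0.1,9,0.4],9.5]

```text
t: 26.3
eef_pos: [439.7, -175.5, 261.0]
tcp_rot: [-1.212, 0.511, -2.365]
ft_force: [-0.0, -1.4, 0.5]
opening: 1.0
```

Run:
```python
from h import *
ks()
find('wrist',['key_bow'],.3); find('scene',['key_bow'],.3);
plan([(B+80*N,keyR(147),5)],9.5)
```

```text
t 26.3 U,Y,N off [1.2, 2.5, 127.4] phi 148.1 tilt [-0.2  0.  -0.1] open 95.1 j [-0.79  0.09  2.18  0.86  0.65 -0.55] F [-0.  -1.4  0.5] M [-0.08  0.28 -0.01]
wrist key_bow mark_of 0.62 [ 513. -166.  160.]
wrist key_bow look_for 0.89 [ 499. -162.  177.]
scene key_bow mark_of 0.47 [ 512. -168.  156.]
scene key_bow look_for 0.72 [ 519. -164.  159.]
[[0.0, 1.0, 0.0], [-0.1, -0.1, -0.0], 9.5] 10.0
[[0.0, 1.0, 0.0], [-0.1, -0.1, -0.0], 9.5] 10.0
[[0.0, 1.0, 0.0], [-0.1, -0.1, -0.0], 9.5] 10.0
[[0.0, 1.0, 0.0], [-0.1, -0.1, -0.0], 9.5] 10.0
[[0.0, 1.0, 0.0], [-0.1, -0.1, -0.0], 9.5] 10.0
--
```

Request:
apply_moves:
  increments:
    - [[0,1.8,0],[0,0,0],4.5]
    - [[0,1.8,0],[0,0,0],4.5]
    - [[0,1.8,0],[0,0,0],4.5]
    - [[0,1.8,0],[0,0,0],4.5]
    - [[0,1.5,0],[0,0,0],4.5]

```text
t: 27.22
eef_pos: [491.0, -170.1, 191.7]
tcp_rot: [-1.194, 0.503, -2.341]
ft_force: [-0.2, 0.0, 1.0]
opening: 0.525
```

Run:
```python
from h import *
ks()
p=find('wrist',['key_bow'],.3); save(p,'w9.png',s=1.3)
plan([(B-8*N,keyR(147),5)],4.5)
```

```text
t 27.23 U,Y,N off [3.7, 1.4, 40.9] phi 146.8 tilt [-0.6  0.  -0.1] open 50.0 j [-0.68  0.27  2.2   1.15  0.47 -0.81] F [-0.2  0.   1. ] M [-0.07  0.22  0.06]
wrist key_bow mark_of 0.87 [ 511. -168.  160.]
wrist key_bow mark_of 0.33 [ 539. -165.  288.]
wrist key_bow look_for 0.66 [ 508. -165.  173.]
[[0.1, 1.0, -0.0], [-0.1, 0.0, -0.0], 4.5] 10.0
[[0.1, 1.0, -0.0], [-0.1, 0.0, -0.0], 4.5] 10.0
[[0.1, 1.0, -0.0], [-0.1, 0.0, -0.0], 4.5] 10.0
[[0.1, 1.0, -0.0], [-0.1, 0.0, -0.0], 4.5] 10.0
[[0.1, 1.0, -0.0], [-0.1, 0.0, -0.0], 4.5] 10.0
--
```

View pics/w9.png

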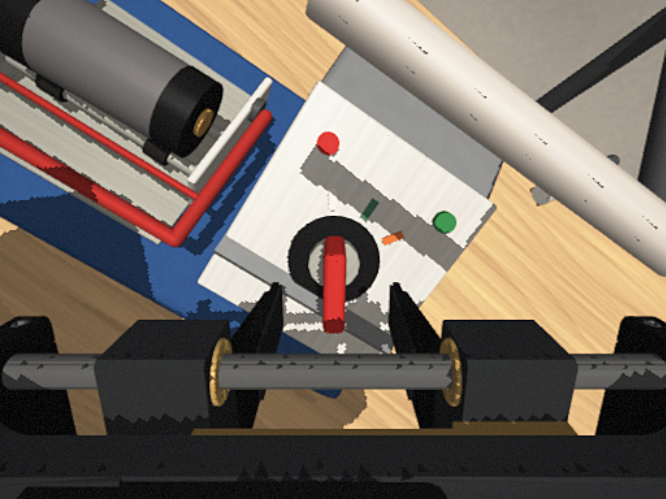

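Picture 11: the bow lies straight up the image at px x≈333, centred between the fingers and aligned with the tool. Descending and closing.

Request:
apply_moves:
  increments:
    - [[0.15,1.0,-0.05],[0,0,0],4.5]
    - [[0.15,1.0,-0.05],[0,0,0],4.5]
    - [[0.1,1.0,0],[0,0,0],4.5]
    - [[0.1,1.0,0],[0,0,0],4.5]
    - [[0.1,0.8,0],[0,0,0],4.5]

```text
t: 28.0
eef_pos: [514.5, -170.7, 153.4]
tcp_rot: [-1.185, 0.503, -2.333]
ft_force: [-0.1, 0.1, 0.4]
opening: 0.476
```

```bash
python3 -c "
from h import *
ks()"
```

```text
t 28.0 U,Y,N off [0.8, -2.0, -3.7] phi 146.4 tilt [-0.9  0.  -0.3] open 45.3 j [-0.65  0.37  2.2   1.37  0.42 -1.04] F [-0.1  0.1  0.4] M [-0.05  0.32  0.02]
```

Request:
apply_moves:
  increments:
    - [[0,0.5,0],[-0.4,0,0],0.8]
    - [[0,0.2,0],[-0.4,0,0],0.8]
    - [[0,0,0],[0,0,0],0.8]
    - [[0,0,0],[0,0,0],0.8]
    - [[0,0,0],[0,0,0],0.8]

```text
t: 28.62
eef_pos: [517.1, -168.6, 148.2]
tcp_rot: [-1.201, 0.503, -2.33]
ft_force: [4.9, -2.1, -3.7]
opening: 0.123
```

Request:
apply_moves:
  increments:
    - [[0,0,0],[0,0,0],0.8]
    - [[0,0,0],[0,0,0],0.8]
    - [[0,0,0],[0,2,0],0.8]
    - [[0,0,0],[0,4,0],0.8]
    - [[0,0,0],[0,4,0],0.8]

```text
t: 29.25
eef_pos: [517.2, -168.7, 148.3]
tcp_rot: [-1.304, 0.561, -2.531]
ft_force: [1.7, 1.6, -2.7]
opening: 0.126
```

```bash
python3 -c "
from h import *
ks()"
```

```text
t 29.25 U,Y,N off [0.2, -0.4, -9.6] phi 156.7 tilt [ 0.2 -0.  -0.3] open 12.0 j [-0.65  0.38  2.19  1.35  0.43 -0.84] F [ 1.7  1.6 -2.7] M [-0.11  0.4   0.04]
```

Request:
apply_moves:
  increments:
    - [[0,0,0],[0,5,0],0.8]
    - [[0,0,0],[0,5,0],0.8]
    - [[0,0,0],[0,5,0],0.8]
    - [[0,0,0],[0,5,0],0.8]
    - [[0,0,0],[0,5,0],0.8]

```text
t: 29.88
eef_pos: [517.2, -168.7, 148.3]
tcp_rot: [-1.613, 0.613, -3.079]
ft_force: [1.1, 2.1, -3.0]
opening: 0.122
```

```bash
python3 -c "
from h import *
ks()"
```

```text
t 29.88 U,Y,N off [0.2, -0.5, -9.6] phi -177.1 tilt [ 0.3 -0.  -0.2] open 11.6 j [-0.65  0.38  2.19  1.35  0.43 -0.38] F [ 1.1  2.1 -3. ] M [-0.15  0.26  0.02]
```

Request:
apply_moves:
  increments:
    - [[0,0,0],[0,6,0],0.8]
    - [[0,0,0],[0,6,0],0.8]
    - [[0,0,0],[0,6,0],0.8]
    - [[0,0,0],[0,6,0],0.8]
    - [[0,0,0],[0,6,0],0.8]

```text
t: 30.5
eef_pos: [517.2, -168.7, 148.3]
tcp_rot: [-1.952, 0.494, 2.574]
ft_force: [1.6, 1.1, -2.8]
opening: 0.125
```

```bash
python3 -c "
from h import *
ks();st=readout.state();print(st['moment']@N)"
```

```text
t 30.5 U,Y,N off [0.2, -0.5, -9.6] phi -145.8 tilt [0.4 0.  0. ] open 11.9 j [-0.65  0.38  2.19  1.35  0.43  0.17] F [ 1.6  1.1 -2.8] M [-0.24  0.34  0.06]
0.16429461418140195
```

Request:
apply_moves:
  increments:
    - [[0,0,0],[0,3,0],0.8]
    - [[0,0,0],[0,3,0],0.8]
    - [[0,0,0],[0,3,0],0.8]
    - [[0,0,0],[0,0,0],0.8]
    - [[0,0,0],[0,0,0],0.8]

```text
t: 31.12
eef_pos: [517.4, -168.7, 148.6]
tcp_rot: [-2.024, 0.429, 2.413]
ft_force: [1.3, 0.8, -4.1]
opening: 0.143
```

```bash
python3 -c "
from h import *
ks();st=readout.state();print(st['moment']@N)"
```

```text
t 31.12 U,Y,N off [0.6, -0.5, -9.5] phi -136.7 tilt [0.3 0.  0.1] open 13.6 j [-0.64  0.38  2.19  1.34  0.43  0.33] F [ 1.3  0.8 -4.1] M [-0.58  0.32  0.76]
0.9305654607967289
```

The stop is reached: the torque rose to 0.93 N m and the pads are being pried open. Holding just over half a second.

Request:
apply_moves:
  increments:
    - [[0,0,0],[0,-2,0],0.8]
    - [[0,0,0],[0,0,0],0.8]
    - [[0,0,0],[0,0,0],0.8]
    - [[0,0,0],[0,0,0],0.8]
    - [[0,0,0],[0,0,0],0.8]

```text
t: 31.75
eef_pos: [517.4, -168.7, 148.6]
tcp_rot: [-2.008, 0.445, 2.45]
ft_force: [1.8, 1.1, -3.6]
opening: 0.136
```

```bash
python3 -c "
from h import *
ks();st=readout.state();print(st['moment']@N)"
```

```text
t 31.75 U,Y,N off [0.6, -0.4, -9.5] phi -138.9 tilt [0.3 0.  0.1] open 12.9 j [-0.64  0.38  2.19  1.34  0.43  0.29] F [ 1.8  1.1 -3.6] M [-0.44  0.17  0.58]
0.714361474221727
```

Request:
apply_moves:
  increments:
    - [[0,0,0],[0,0,0],9.5]
    - [[0,0,0],[0,0,0],9.5]
    - [[0,0,0],[0,0,0],9.5]
    - [[0,0,0],[0,0,0],9.5]
    - [[0,0,0],[0,0,0],9.5]

```text
t: 32.38
eef_pos: [517.5, -169.1, 149.1]
tcp_rot: [-2.01, 0.445, 2.446]
ft_force: [-0.2, -0.7, 0.5]
opening: 0.608
```

```bash
python3 -c "
from h import *
ks();st=readout.state();print(st['moment']@N)"
```

```text
t 32.38 U,Y,N off [0.9, -0.8, -9.1] phi -138.6 tilt [0.3 0.  0. ] open 57.8 j [-0.65  0.38  2.19  1.35  0.43  0.3 ] F [-0.2 -0.7  0.5] M [ 0.06  0.34 -0.02]
-0.07513440556525854
```

Request:
apply_moves:
  increments:
    - [[0,-1.5,0],[0,0,0],7.0]
    - [[0,-2.0,0],[0,0,0],7.0]
    - [[0,-2.5,0],[0,0,0],7.0]
    - [[0,-2.5,0],[0,0,0],7.0]
    - [[0,-2.5,0],[0,0,0],7.0]

```text
t: 33.0
eef_pos: [453.1, -177.7, 240.2]
tcp_rot: [-2.01, 0.442, 2.445]
ft_force: [0.2, 0.2, 1.1]
opening: 0.736
```

Request:
apply_moves:
  increments:
    - [[0,-2.5,0],[0,0,0],7.0]
    - [[0,-2.5,0],[0,0,0],7.0]
    - [[0,-1,0],[0,0,0],7.0]
    - [[0,0,0],[0,0,0],7.0]
    - [[0,0,0],[0,0,0],7.0]

```text
t: 33.62
eef_pos: [417.7, -182.9, 291.5]
tcp_rot: [-2.009, 0.444, 2.444]
ft_force: [-0.2, 0.2, 0.5]
opening: 0.734
```

```bash
python3 -c "
from h import *
ks()
p=find('wrist',['key_bow','bail_bar','barrel_mid'],.3); save(p,'w10.png',s=1.4)
find('scene',['bail_bar','barrel_mid','bur_block','jar'],.4)"
```

```text
t 33.62 U,Y,N off [0.1, -2.1, 165.4] phi -138.5 tilt [ 0.2 -0.  -0. ] open 69.8 j [-0.86  0.02  2.16  0.77  0.76  0.79] F [-0.2  0.2  0.5] M [0.06 0.35 0.02]
wrist key_bow mark_of 0.84 [ 507. -167.  158.]
wrist key_bow mark_of 0.34 [582.  21. 115.]
wrist key_bow look_for 0.9 [ 506. -169.  174.]
wrist bail_bar look_for 0.61 [509. -72. 119.]
wrist barrel_mid mark_of 0.81 [548.  21. 118.]
wrist barrel_mid look_for 0.95 [544.  -9. 138.]
scene bail_bar mark_of 0.97 [474.  13. 114.]
scene bail_bar look_for 0.75 [497.  11. 119.]
scene barrel_mid mark_of 0.92 [270. 259.  38.]
scene barrel_mid mark_of 0.6 [546.  25. 113.]
scene barrel_mid mark_of 0.6 [500. 441.  26.]
scene barrel_mid look_for 0.82 [559.  21. 136.]
scene barrel_mid look_for 0.64 [290. 251.  73.]
scene barrel_mid look_for 0.6 [515. 431.  46.]
scene bur_block mark_of 0.88 [ 410. -383.   -3.]
scene bur_block mark_of 0.68 [582.  26. 119.]
scene bur_block look_for 0.57 [ 424. -381.   29.]
scene jar mark_of 0.7 [667. 379.  -4.]
scene jar look_for 0.75 [681. 364.  70.]
scene jar look_for 0.52 [ 526. -167.  170.]
```

View pics/w10.png

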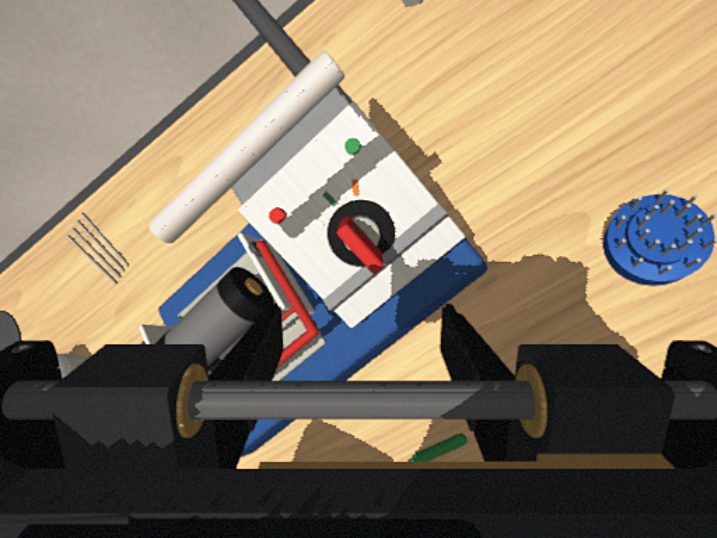

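Picture 12: the key bow points at the green run mark (px ~330,198), the guard is down over the barrel, and the bur block is where it was. Nothing touches the robot. Handing in.

```bash
python3 -c "
from h import *
print(env.job_done(), readout.state()['t'])"
```

```text
the job is handed in; nothing more can be done
the job is handed in; nothing more can be done
```

The job is done in the order asked and was handed in at about 34 s of the 72 s allowed; no verdict came back.

- **Barrel:** I lifted the smaller grey barrel from its wooden rest, laid it on the rollers and let go. The last look put its centre at about (546, 25, 113) mm, against a bed at about (547, 22, 114).
- **Guard:** I swung it over by its cross bar until it met its stop. The bar measured about (474, 13, 114) mm, which is level with the hinge. The wrist force reached about 50 N at the stop, under the 120 N limit; I don't think the arm or gripper body pressed on anything there, as only the fingers held the bar.
- **Key:** I turned it about 69° clockwise from off to the start stop, where the torque rose to between 0.7 and 0.9 N m. I held it there for over 0.6 s and opened the fingers. The last picture shows the bow back in line with the green run mark.
- **Bystanders:** The bur block and the jar measured the same as at the start, within about 5 mm. The robot was clear of everything at the end.

No check failed. Two things to note:
- **Joint 6:** It briefly read −2.684 rad on the way to the key, against a limit of −2.69, before I turned it back.
- **False detections:** The networks gave a few, such as a barrel seen at the lamp, which I discounted against the pictures.

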